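Stack the plates on the gauge stand and hold the sprung pointer at the mark

TASK

Stack the two loose metal plates flat on the dark raised pad of the wooden gauge stand, one on the other, square and flush with the pad's edges. Then take the upright grip of the sprung telescoping rod, pull it out until its pointer lines up with the upright blade of the mark clip on the scale rail, and finish while still holding it there against its spring. Leave the wooden block and the rivet tub where they are.

Things in the scene. Friction and masses are not known exactly. Their poses are not given: they have to be found in the camera images.
- plate_a_mid (a point): Loose flat aluminium plate, 50 x 90 mm, 12 mm thick, with two 10 mm holes 30 mm either side of its centre on its long axis; lies flat on the table, 150 g nominal (hidden variation). Point: its centre, half-way up. x = across its 50 mm width, y = along its 90 mm length, z up.
- plate_b_mid (a point): Second plate, the same as plate_a in every way (50 x 90 x 12 mm, loose, flat on the table); either may be the lower one in the pile. Point: its centre, half-way up. x = across its 50 mm width, y = along its 90 mm length, z up.
- stand: Gauge stand: plywood board 180 x 330 mm, 10 mm thick, fixed to the table. The rod runs parallel to its y, 100 mm to the +x side of the pad's centre, and is pulled out towards -y. The rod's fixed steel tube (18 mm, collar 21 mm in diameter, top at most 62 mm above the table) ends 60 mm from the grip's axis, on the +y side, when the rod is home.
- pad_top (a point): Centre of the top face of the stand's raised dark steel pad, 50 x 90 mm, its top 18 mm above the table (8 mm above the board). x = across its 50 mm width, y = along its 90 mm length; same axes as the stand. With both plates on it the pile's top is 42 mm above the table.
- grip_mid (a point): Upright black grip on the rod's end, a round peg 22 mm in diameter at full width from 66 to 96 mm above the table, top at 100 mm. Point: on its axis, 81 mm above the table. Stand's axes. Below it are an 18 mm end block (44 to 58 mm high) and a 6 mm square feeler that reaches 120 mm to -x, underside at 48 mm: it passes 6 mm above the finished pile when the rod is pulled.
- rod (a joint): Extension of the rod in m: 0 = home (as it starts), grows as it is pulled out along the stand's -y, end stop at 0.125. The inner spring pulls it home with about 3 N at 0 and 9 N at 0.1 (60 N/m), so it springs back when let go.
- pointer_tip (a point): Tip of the short pointer (5 mm wide) on the rod's end block, 23 mm to +x of the grip's axis, 51 mm above the table. It moves with the rod. Stand's axes.
- mark_tip (a point): Edge nearest the rod, at pointer height, of the upright steel blade (3 mm thick along y, top at 53 mm) of a clip fixed on the aluminium scale rail beside the rod, at a different place along the rail each time. Stand's axes: the pointer is at the mark when both have the same y (60 to 100 mm of extension); the blade stays about 9 mm to +x of the pointer's tip.
- block_mid (a point): Bystander: plain wooden block 45 x 110 x 40 mm, loose, among the plates; centre, half-way up.
- tub_mid (a point): Bystander: loose pale plastic tub, 87 mm across, 57 mm high; centre, half-way up.

How it is judged:
By the outcome, as a careful person would: the job done as asked, in the order asked, and still so for the second after the job is handed in, while the arm keeps its last pose, push and grip.
It also fails if it takes over 64 s, if anything falls off the work surface, if the arm or the gripper's body presses on something with over 40 N, if the wrist force passes 120 N, or if a joint passes its speed limit or range.

ROBOT

A 6-joint arm with a two-finger parallel gripper is mounted at the origin on the work surface; the furniture and walls round the work are solid. World frame = base frame: x ahead of the robot, y to its left, z up, the work surface at z = 0. Lengths are in m, angles in rad, forces in N, time in s.
With the tool pointing down it reaches from about 0.375 to 0.9 m from the base axis. Payload 3.1 kg.
Tool frame: the origin (TCP) lies at the very end of the fingers, on their centre line; the grasp point (between the pads) lies 19 mm behind it; x points along the fingers, z is the direction in which the jaws open and shut, and the axes are right-handed (so a half turn about x gives the same grasp; the last joint's range is limited). The gripper opens to 87 mm and grips with 3 to 60 N. Pads are 19 mm wide; open, the fingers measure 117 mm over their backs; the gripper's body (75 mm by 190 mm) begins 51 mm behind the grasp point.
Start: joints at [1.129, 0.527, 1.433, -0, 1.181, -0.178], TCP at [0.163, 0.603, 0.223] pointing down, gripper open.
Joint ranges: [-3.08, 3.08], [-0.75, 2.2], [0.22, 2.44], [-1.43, 4.57], [0, 2.65], [-2.85, 2.85]. Speed limits (rad/s): [2.79, 2.79, 3.14, 3.14, 3.14, 3.14].

INTERFACE

Orientations are given as a unit quaternion [x, y, z, w].
In Python, from rig import get_obs, vision, hand_in gives the robot as it stands. The module is installed in compiled form; this text tells all that it offers.
- The arm moves only by the tool step_arm, never from a script. Its arguments are lists of equal length, an entry for each row: "slide": the shift along the world's x, y, z scaled (see below), a list of three; "turn": the turn, a rotation vector about the world's x, y, z scaled (see below), a list of three. In form: {"slide": [[dx, dy, dz], ...], "turn": [[wx, wy, wz], ...]}. A call has 1 to 12 rows; each row is the pose to reach, as a shift and turn from the pose commanded when the call began, turning the shorter way round; what a row does not reach only later rows make up. The controller multiplies each number of a shift by 0.1 m and each number of a turn by 2 pi rad. A row lasts 1/10 s, in which the tool goes at most 50 mm and 8.59 degrees, less where a joint would pass 70% of its speed; a pose out of reach is approached as far as the arm can. A call with a number of a shift or a turn outside -1 to 1 is refused whole. A call with a gripper value outside its range is refused whole. "jaw" is the opening, from 0 (shut) to 1 (fully open), set as the call begins (left out, the last holds). The fingers move at their own pace and stop on an object; "newtons" is the grip in N (left out, the last holds). Time passes only in rows, so rows that repeat a pose let the fingers close. It gives the time, the measured TCP pose, the force and the opening at its end, in the units of the state.
- get_obs(): the state, without advancing time (a new reading comes with each control period).
- vision.camera(name): name is "scene" or "top" or "wrist"; returns a dict with "image" (420x560x3 uint8, red, green, blue), "depth" (420x560 float32, m along the optical axis (not along the pixel's ray), 0 where there is no reading), "mtx" (3x3 intrinsics, pixels), "T" (4x4, takes a point from camera to world coordinates). Camera axes: x right, y down, z forward; pixel columns grow to the right and rows downward; lengths in m; the calibration is good to about 2 mm. A picture is of the moment at which its call begins.
- hand_in(): hands the job in, once; it reports no verdict.
Trained networks look in a picture, given as the dict that the camera call returned (one of the last four; its "shot" number tells which), for a name from the list of things; names that differ only in an ending like _2 or _b are one class to them, and where a whole thing is asked for, a point or a joint stands for the part that bears it (a point fixed in the world has none). Each returns a list of dicts, best first, with "p" (0 to 1); they miss things now and then, are a little off and sometimes report something else, mostly with a low value. They report only what shows in the picture. A call takes as long as a camera call.
- vision.silhouettes(picture, thing): "mask" (420x560 bool, what is visible of it) and "centre" ([column, row] in pixels, amid what is visible of it).
- vision.spot_point(picture, thing): "centre" ([column, row] in pixels: a listed point, or the origin of a listed thing).
The state is a dict: "time": time; "q": joint angles; "joint_velocities": joint speeds; "joint_torque": joint torques, N m; "position": TCP position; "tool_rot": TCP orientation; "ft_force": force on the tool from outside, world axes, zero at the start; "moment": the same for the moment, N m; "grip_width": finger opening in m.
Only numpy, scipy, OpenCV 4.12 (cv2) and the standard library are available. Lean on these libraries where they do the work, as an engineer would, in place of code of your own. Each camera call takes 0.05 s, during which the arm holds its last target.

## Working session

There is one attempt and no reset: what is moved stays moved. The work goes in short steps, Python scripts to look and compute and a tool call to move; the robot and the scene stay as the last step left them, time stands still between calls to the robot, and variables do not carry over. Pictures are saved under pics/ and viewed, and the job is handed in when it is done.

Besides the shell and the picture viewer there is one more tool, called after ">>>" as name(argument=value, ...) on one line, values as JSON. step_arm: Moves the arm, as the interface text tells. Its arguments: {"type":"object","properties":{"slide":{"type":"array"},"turn":{"type":"array"},"jaw":{"type":"number"},"newtons":{"type":"number"}},"required":["slide","turn"]}

```bash
mkdir -p pics; ls; cat > h.py <<'E'
import numpy as np, cv2
from rig import get_obs, vision, hand_in
def save(p,n): cv2.imwrite('pics/'+n, cv2.cvtColor(p['image'],cv2.COLOR_RGB2BGR))
def cloud(p):
    d=p['depth'];K=p['mtx'];v,u=np.mgrid[:d.shape[0],:d.shape[1]]
    c=np.stack([(u-K[0,2])/K[0,0]*d,(v-K[1,2])/K[1,1]*d,d],-1)
    w=c@p['T'][:3,:3].T+p['T'][:3,3]; w[d<=0]=np.nan; return w
def at_z(p,uv,z):
    K=p['mtx'];r=p['T'][:3,:3]@np.array([(uv[0]-K[0,2])/K[0,0],(uv[1]-K[1,2])/K[1,1],1])
    t=p['T'][:3,3];return t+r*(z-t[2])/r[2]
def proj(p,w):
    T=p['T'];c=T[:3,:3].T@(np.asarray(w)-T[:3,3]);q=p['mtx']@c;return q[:2]/q[2]
E
python3 - <<'E'
from h import *
for n in ('scene','top'):
    p=vision.camera(n); save(p,n+'0.png'); print(n,p['T'].round(3).tolist(),p['mtx'].round(1).tolist())
    for t,z in (('plate_a_mid',.006),('pad_top',.018),('grip_mid',.081),('pointer_tip',.051),('mark_tip',.051),('block_mid',.02),('tub_mid',.028),('stand',.0)):
        for r in vision.spot_point(p,t)[:3]: print(t,round(r['p'],2),np.round(r['centre'],1),at_z(p,r['centre'],z).round(4))
o=get_obs();print({k:np.round(v,4).tolist() for k,v in o.items()})
E
```

```text
pics
scene [[0.831, -0.312, 0.461, -0.082], [-0.556, -0.49, 0.671, -0.745], [0.017, -0.814, -0.581, 0.734], [0.0, 0.0, 0.0, 1.0]] [[466.1, 0.0, 278.2], [0.0, 466.1, 210.8], [0.0, 0.0, 1.0]]
plate_a_mid 0.72 [371.9 321.4] [ 0.4418 -0.3272  0.006 ]
pad_top 0.85 [253.7 193.4] [0.4754 0.1874 0.018 ]
grip_mid 0.85 [265.1 149. ] [0.579 0.291 0.081]
grip_mid 0.72 [280.4 327.6] [ 0.2403 -0.2917  0.081 ]
pointer_tip 0.7 [271.6 158.4] [0.5939 0.2782 0.051 ]
pointer_tip 0.42 [285.  331.2] [ 0.2575 -0.2825  0.051 ]
mark_tip 0.38 [290.6 172. ] [0.5966 0.1829 0.051 ]
block_mid 0.78 [302.5 279. ] [ 0.3869 -0.1632  0.02  ]
stand 0.74 [282.4 332.3] [ 0.2769 -0.2474 -0.    ]
stand 0.65 [251.5 180.9] [0.519 0.272 0.   ]
top [[-0.016, -0.986, 0.168, 0.246], [-1.0, 0.016, -0.003, -0.011], [0.001, -0.168, -0.986, 1.281], [0.0, 0.0, 0.0, 1.0]] [[437.3, 0.0, 275.3], [0.0, 437.3, 210.8], [0.0, 0.0, 1.0]]
plate_a_mid 0.89 [380.  217.3] [ 0.4389 -0.3236  0.006 ]
pad_top 0.66 [211.2 213.8] [0.4553 0.1729 0.018 ]
grip_mid 0.51 [175.3 171.6] [0.5674 0.2663 0.081 ]
pointer_tip 0.7 [175.4 167.7] [0.5871 0.2732 0.051 ]
mark_tip 0.39 [211.3 163.5] [0.5981 0.1691 0.051 ]
block_mid 0.63 [333.2 239.1] [ 0.3751 -0.1811  0.02  ]
tub_mid 0.79 [365.8 274. ] [ 0.2735 -0.2687  0.028 ]
tub_mid 0.59 [207.9 212.8] [0.4568 0.1811 0.028 ]
tub_mid 0.18 [170.4 172.4] [0.5794 0.2929 0.028 ]
stand 0.69 [181.5 191.1] [0.5287 0.2651 0.    ]
{'time': 0.9, 'q': [1.1285, 0.5274, 1.4327, -0.0, 1.1814, -0.1785], 'joint_velocities': [-0.0015, 0.0018, -0.0013, 0.0018, 0.0005, -0.0003], 'joint_torque': [0.0005, -44.0004, -17.699, 0.0633, 0.0505, -0.0], 'position': [0.1629, 0.6034, 0.2226], 'tool_rot': [-0.4299, 0.5614, 0.4299, 0.5614], 'ft_force': [-0.9226, 0.9321, -0.7978], 'moment': [-0.0911, -0.0639, -0.0461], 'grip_width': 0.0873}
```

View pics/scene0.png

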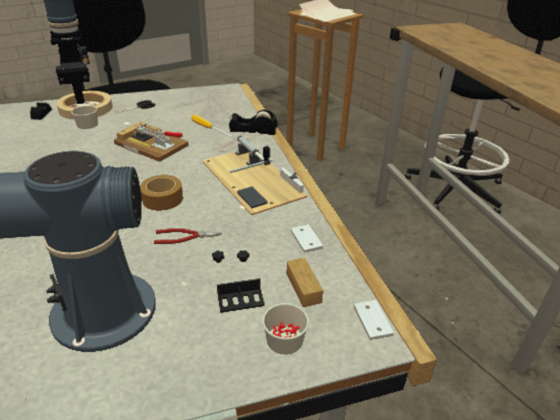

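View pics/top0.png

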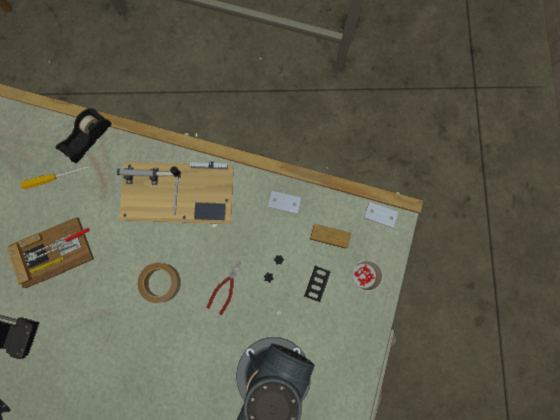

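```bash
cat >> h.py <<'E'
def rects(p,thing,n=3):
    out=[];w=cloud(p)
    for r in vision.silhouettes(p,thing)[:n]:
        m=r['mask']; pts=w[m]; pts=pts[~np.isnan(pts[:,0])]
        if len(pts)<10: continue
        z=np.median(pts[:,2]); g=pts[abs(pts[:,2]-z)<.006]
        (c,s,a)=cv2.minAreaRect((g[:,:2]*1000).astype(np.float32))
        a=a+(90 if s[0]<s[1] else 0); L,W=max(s),min(s)   # a: heading of long side
        a=(a+90)%180-90
        out.append((r['p'],np.round(c,1),round(L,1),round(W,1),round(a,1),round(z*1000,1),len(g)))
    return out
E
python3 - <<'E'
from h import *
for n in ('top','scene'):
    p=vision.camera(n)
    for t in ('plate_a_mid','pad_top'):
        for r in rects(p,t): print(n,t,r)
p=vision.camera('wrist');save(p,'w0.png');o=get_obs()
from scipy.spatial.transform import Rotation as R
Rt=R.from_quat(o['tool_rot']).as_matrix();print(Rt.round(3))
print('cam in tool',(Rt.T@p['T'][:3,:3]).round(3),Rt.T@(p['T'][:3,3]-o['position']),p['mtx'])
E
```

```text
top plate_a_mid (0.7, array([ 446.3, -326.3]), 92.4, 52.7, 69.3, np.float64(11.4), 493)
top pad_top (0.97, array([526.4, 279.3]), 332.7, 184.7, 86.9, np.float64(9.8), 5317)
scene plate_a_mid (0.68, array([ 446.9, -324.4]), 92.1, 52.4, 68.4, np.float64(12.0), 924)
scene plate_a_mid (0.53, array([538.2, 275.8]), 111.5, 61.4, 27.7, np.float64(57.5), 117)
scene pad_top (0.67, array([526.1, 304. ]), 387.1, 182.7, 87.3, np.float64(12.4), 2998)
scene pad_top (0.54, array([524.5, 271.4]), 126.4, 59.7, 23.2, np.float64(58.5), 93)
[[ 0.    -0.965  0.261]
 [-0.     0.261  0.965]
 [-1.    -0.    -0.   ]]
cam in tool [[ 0.001 -0.265  0.964]
 [ 0.001 -0.964 -0.265]
 [ 1.     0.001 -0.001]] [-0.16193765  0.07302964 -0.00072035] [[322.84118886   0.         279.64594386]
 [  0.         322.84118886 210.59161185]
 [  0.           0.           1.        ]]
```

```bash
python3 - <<'E'
import cv2
im=cv2.imread('pics/top0.png')[140:290,100:440];cv2.imwrite('pics/top0z.png',cv2.resize(im,None,fx=2.3,fy=2.3,interpolation=cv2.INTER_CUBIC))
E
```

```text
(no output)
```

View pics/top0z.png

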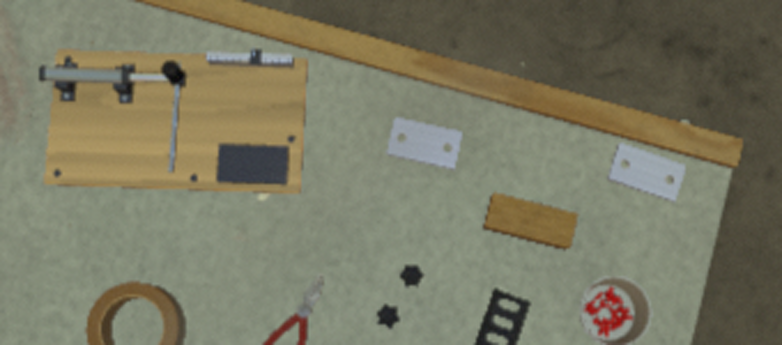

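View pics/w0.png

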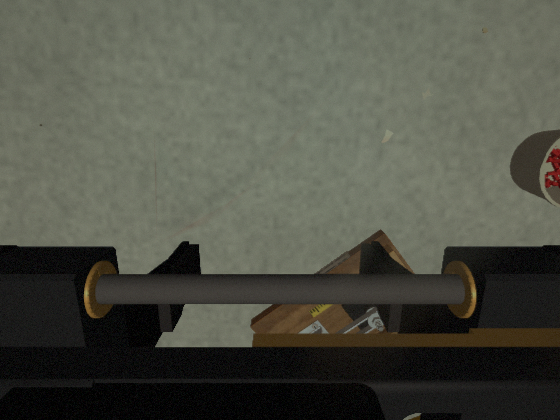

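```bash
python3 - <<'E'
from h import *
for n in ('top','scene'):
    p=vision.camera(n);w=cloud(p);z=w[...,2]
    for name,c,r in (('A',at_z(p,(284.8,201.7),.012) if n=='top' else cA,.06),('B',np.array([.446,-.325]),.06)):
        if name=='A' : cA=c
        m=(np.hypot(w[...,0]-c[0],w[...,1]-c[1])<r)&(z>.007)&(z<.017)
        g=w[m];cc=cv2.minAreaRect((g[:,:2]*1000).astype(np.float32));print(n,name,c[:2],cc,g[:,:2].mean(0),np.median(g[:,2]))
    # rim heights
    for q in ((.50,-.325),(.51,-.325),(.525,-.33),(.54,-.2),(.58,-.05)):
        u,v=np.round(proj(p,(*q,.01))).astype(int);print(q,w[v,u].round(3))
    c=at_z(p,(210,211.3),.018) if n=='top' else cP
    cP=c
    m=(np.hypot(w[...,0]-c[0],w[...,1]-c[1])<.065)&(z>.0145)&(z<.024)
    g=w[m];cc=cv2.minAreaRect((g[:,:2]*1000).astype(np.float32));print('pad',c[:2],cc,g[:,:2].mean(0),len(g))
E
```

```text
top A [ 0.48909507 -0.04337799] ((486.7785949707031, -42.524497985839844), (94.16845703125, 63.540687561035156), 69.54862213134766) [ 0.48948007 -0.04220653] 0.011314434875034918
top B [ 0.446 -0.325] ((434.2710876464844, -322.76641845703125), (93.21647644042969, 77.3201675415039), 70.0855712890625) [ 0.44673547 -0.32588152] 0.011419165693473787
(0.5, -0.325) [ 0.503 -0.331 -0.008]
(0.51, -0.325) [ 0.514 -0.327 -0.002]
(0.525, -0.33) [ 0.706 -0.535 -0.804]
(0.54, -0.2) [ 0.544 -0.202 -0.006]
(0.58, -0.05) [ 0.585 -0.049 -0.008]
pad [0.46280936 0.17648303] ((478.0693359375, 171.85487365722656), (107.71979522705078, 86.98656463623047), 78.73580169677734) [0.46520477 0.17714191] 471
scene A [ 0.48909507 -0.04337799] ((488.7978820800781, -43.48179244995117), (103.12464904785156, 51.9600715637207), 76.51715087890625) [ 0.48757047 -0.04325436] 0.012857620165145023
scene B [ 0.446 -0.325] ((446.5008850097656, -324.60150146484375), (93.328125, 51.547607421875), 69.68250274658203) [ 0.44498555 -0.3267499 ] 0.012227864037126945
(0.5, -0.325) [ 0.51  -0.318 -0.003]
(0.51, -0.325) [ 0.52  -0.317 -0.005]
(0.525, -0.33) [ 1.209  0.14  -0.806]
(0.54, -0.2) [ 0.554 -0.186 -0.006]
(0.58, -0.05) [ 0.594 -0.035 -0.005]
pad [0.46280936 0.17648303] ((475.9638366699219, 173.313232421875), (102.91323852539062, 82.37823486328125), 81.19348907470703) [0.46371797 0.17610093] 364
```

>>> step_arm(slide=[[0.33, -0.33, 0.05], [0.66, -0.66, 0.1], [1, -1, 0.15]], turn=[[0, 0, -0.023], [0, 0, -0.046], [0, 0, -0.069]])

```text
time: 1.65
position: [0.2635, 0.5026, 0.2377]
tool_rot: [-0.298, 0.641, 0.298, 0.641]
ft_force: [0.7, 1.3, -0.3]
grip_width: 0.0869
```

>>> step_arm(slide=[[0.33, -0.33, 0.05], [0.66, -0.66, 0.1], [1, -1, 0.15]], turn=[[0, 0, -0.023], [0, 0, -0.046], [0, 0, -0.069]])

```text
time: 1.95
position: [0.364, 0.4021, 0.2529]
tool_rot: [-0.152, 0.69, 0.152, 0.691]
ft_force: [1.0, -0.1, 0.6]
grip_width: 0.087
```

>>> step_arm(slide=[[0.33, -0.33, 0.03], [0.66, -0.66, 0.06], [1, -1, 0.1]], turn=[[0, 0, -0.023], [0, 0, -0.046], [0, 0, -0.069]])

```text
time: 2.25
position: [0.464, 0.3019, 0.2628]
tool_rot: [-0.0, 0.707, 0.0, 0.707]
ft_force: [0.3, 0.4, -0.6]
grip_width: 0.0867
```

>>> step_arm(slide=[[0.3, -0.4, 0], [0.55, -0.8, 0], [0.55, -1, 0], [0.55, -1, 0]], turn=[[0, 0, 0], [0, 0, 0], [0, 0, 0], [0, 0, 0]])

```text
time: 2.65
position: [0.5187, 0.2005, 0.2624]
tool_rot: [-0.001, 0.707, 0.0, 0.707]
ft_force: [0.7, 0.2, -0.3]
grip_width: 0.0871
```

```bash
python3 - <<'E'
from h import *
p=vision.camera('wrist');save(p,'w1.png');np.save('w1.npy',p,allow_pickle=True)
for t,z in (('pad_top',.018),('grip_mid',.081),('pointer_tip',.051),('mark_tip',.051)):
    for r in vision.spot_point(p,t)[:2]: print(t,round(r['p'],2),np.round(r['centre'],1),at_z(p,r['centre'],z).round(4))
o=get_obs();print(o['time'],o['position'],o['tool_rot'])
E
```

```text
pad_top 0.62 [236.6 194.4] [0.4623 0.1817 0.018 ]
mark_tip 0.67 [345.1 209.5] [0.5962 0.171  0.051 ]
2.9 [0.51741671 0.20465667 0.26265206] [-0.00274035  0.70706732  0.00303584  0.70713442]
```

View pics/w1.png

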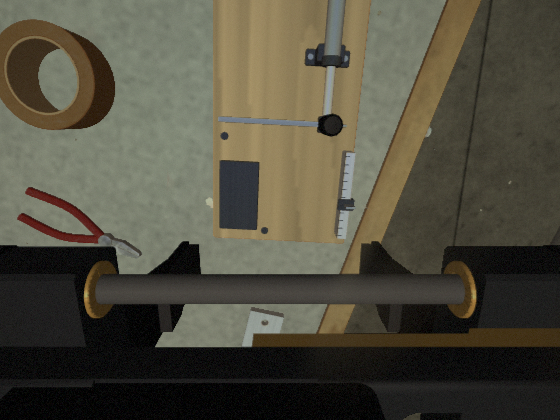

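```bash
cat >> h.py <<'E'
from scipy.optimize import least_squares
def projN(p,W):
    T=p['T'];c=(W-T[:3,3])@T[:3,:3];q=c@p['mtx'].T;return q[:,:2]/q[:,2:]
def boxfit(p,mask,x0,z0,z1,w=.05,l=.09):
    """x0=(x,y,theta) theta=heading of long axis (rad)"""
    cs,_=cv2.findContours(mask.astype(np.uint8),cv2.RETR_EXTERNAL,cv2.CHAIN_APPROX_NONE)
    c=max(cs,key=cv2.contourArea)[:,0].astype(float)
    def hull(x):
        a=x[2];L=np.array([np.cos(a),np.sin(a)]);W=np.array([-L[1],L[0]])
        pts=np.array([[*(x[:2]+i*L*l/2+j*W*w/2),z] for i in(-1,1) for j in(-1,1) for z in(z0,z1)])
        return cv2.convexHull(projN(p,pts).astype(np.float32))
    # contour pixels are inner centres: boundary lies ~0.5 px outside
    f=lambda x:np.array([cv2.pointPolygonTest(hull(x),(float(a),float(b)),True) for a,b in c])-.5
    r=least_squares(f,x0,loss='soft_l1',f_scale=.5,diff_step=1e-4,x_scale=[.01,.01,.1])
    return r.x,np.abs(r.fun).mean(),hull(r.x)
def comp(mask,uv):
    n,l=cv2.connectedComponents(mask.astype(np.uint8));return l==l[int(uv[1]),int(uv[0])]
E
cat > pad.py <<'E'
from h import *
p=np.load('w1.npy',allow_pickle=True).item()
im=p['image'];g=im.max(-1)
print(g[190:200,210:265:1][0], g[150:240,238])
m=comp(g<90,(238,195)); 
x,e,h=boxfit(p,m,(.4623,.18,np.pi/2),.010,.018);print(m.sum(),x[:2],np.degrees(x[2]),e)
v=im.copy();cv2.polylines(v,[np.int32(h.round())],True,(255,0,0),1);cv2.imwrite('pics/padfit.png',cv2.resize(v[140:250,190:380,::-1],None,fx=4,fy=4,interpolation=cv2.INTER_NEAREST))
E
python3 pad.py; python3 -c "
from h import *
for i in range(3): o=get_obs();print(o['time'],o['position'],o['q'],o['joint_velocities'])"
```

```text
[135 135 133 150 143 142 137 140 140  89  56  58  55  63  58  57  59  57
  58  56  55  53  57  58  60  59  60  56  60  60  58  58  58  61  58  59
  59  62  56  54  61  56  61  62  60  58  65  49  76 144 146 146 148 149
 149] [150 151 150 152 149 151 152 148 154 150 121  50  58  61  60  64  61  62
  63  58  63  60  62  60  62  59  61  62  61  64  62  63  58  61  59  58
  62  59  57  57  60  58  57  60  60  61  58  60  59  57  55  58  61  58
  55  52  62  57  54  58  56  56  63  55  56  55  58  53  56  55  54  57
  60  53  54  56  57  56  54 121 149 150 151 152 153 152 152 153 144 130]
2661 [0.46399321 0.17971448] 87.0499020621092 0.29465568432992995
2.9 [0.51741671 0.20465667 0.26265206] [1.75593508e-01 3.88814363e-01 1.55871015e+00 4.25418207e-04
 1.19390335e+00 1.67268187e-01] [ 0.0052215  -0.00164152 -0.0002444  -0.00342751 -0.00210456 -0.00140262]
2.9 [0.51741671 0.20465667 0.26265206] [1.75593508e-01 3.88814363e-01 1.55871015e+00 4.25418207e-04
 1.19390335e+00 1.67268187e-01] [ 0.0052215  -0.00164152 -0.0002444  -0.00342751 -0.00210456 -0.00140262]
2.9 [0.51741671 0.20465667 0.26265206] [1.75593508e-01 3.88814363e-01 1.55871015e+00 4.25418207e-04
 1.19390335e+00 1.67268187e-01] [ 0.0052215  -0.00164152 -0.0002444  -0.00342751 -0.00210456 -0.00140262]
```

View pics/padfit.png

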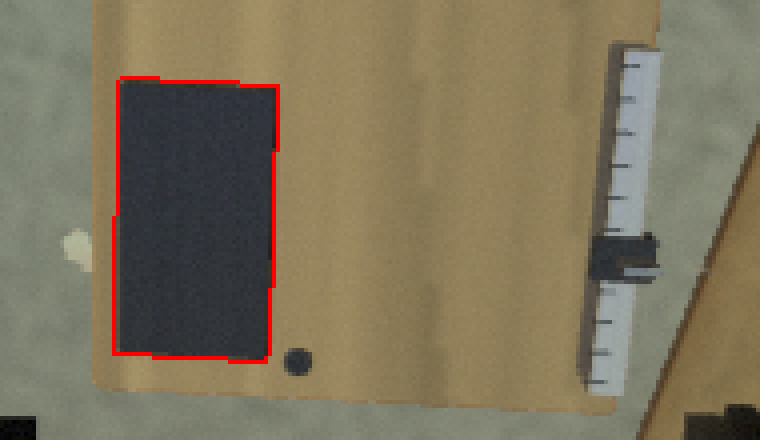

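>>> step_arm(slide=[[0, -0.3, 0]], turn=[[0, 0, -0.0083]])

```text
time: 3.0
position: [0.5176, 0.1768, 0.2627]
tool_rot: [0.015, 0.707, -0.014, 0.707]
ft_force: [-0.3, -0.0, -0.0]
grip_width: 0.0873
```

>>> step_arm(slide=[[0, 0, 0]], turn=[[0, 0, 0]])

```text
time: 3.1
position: [0.5175, 0.1728, 0.2626]
tool_rot: [0.016, 0.707, -0.017, 0.707]
ft_force: [0.7, 0.6, 0.7]
grip_width: 0.0873
```

>>> step_arm(slide=[[0, 0, 0]], turn=[[0, 0, 0]])

```text
time: 3.2
position: [0.5176, 0.1743, 0.2627]
tool_rot: [0.016, 0.707, -0.016, 0.707]
ft_force: [-0.8, -0.5, -0.4]
grip_width: 0.0871
```

```bash
cat > pad2.py <<'E'
from h import *
o=get_obs();print(o['time'],o['position'],o['tool_rot'])
p=vision.camera('wrist');np.save('w2.npy',p,allow_pickle=True);save(p,'w2.png')
from scipy.spatial.transform import Rotation as R
o=get_obs();print(o['time'],o['position'],o['tool_rot']);print(R.from_quat(o['tool_rot']).as_matrix().T@(p['T'][:3,3]-o['position']))
im=p['image'];g=im.max(-1)
u=proj(p,(.464,.18,.018));m=comp(g<90,u)
x,e,h=boxfit(p,m,(.4623,.18,np.pi/2),.010,.018);print(u,m.sum(),x[:2],np.degrees(x[2]),e)
E
python3 pad2.py
```

```text
3.2 [0.51763751 0.17426977 0.26265432] [ 0.01603615  0.70690993 -0.01560795  0.7069495 ]
3.25 [0.5177025  0.17448013 0.26268778] [ 0.01591919  0.70684699 -0.01546699  0.70701817]
[-0.16190984  0.07156354 -0.00083337]
[237.92171017 177.61652095] 2754 [0.46429729 0.17982551] 87.35485037882572 0.31193543643215066
```

>>> step_arm(slide=[[0, -0.4, 0], [-0.1, -0.8, -0.1], [-0.15, -1, -0.2]], turn=[[0, 0, -0.013], [0, 0, -0.026], [0, 0, -0.039]], jaw=0.8)

```text
time: 3.55
position: [0.5027, 0.0725, 0.2426]
tool_rot: [0.103, 0.699, -0.103, 0.7]
ft_force: [-0.0, 1.0, -0.0]
grip_width: 0.0725
```

>>> step_arm(slide=[[0, -0.4, -0.2], [-0.1, -0.8, -0.4], [-0.15, -1, -0.4], [-0.15, -1, -0.4], [-0.15, -1, -0.4]], turn=[[0, 0, 0], [0, 0, 0], [0, 0, 0], [0, 0, 0], [0, 0, 0]])

```text
time: 4.05
position: [0.4885, -0.026, 0.2028]
tool_rot: [0.103, 0.699, -0.102, 0.7]
ft_force: [-0.3, 0.1, 0.1]
grip_width: 0.0695
```

```bash
cat > plate.py <<'E'
import sys
from h import *
# usage: plate.py x y theta_deg z0 z1 tag
x,y,t,z0,z1=map(float,sys.argv[1:6]);tag=sys.argv[6]
p=vision.camera('wrist');np.save(tag+'.npy',p,allow_pickle=True);save(p,tag+'.png')
o=get_obs();print(o['time'],o['position'],o['tool_rot'])
im=p['image'];g=im.min(-1);u=proj(p,(x,y,z1));print('uv',u,im[int(u[1]),int(u[0])])
hls=cv2.cvtColor(im,cv2.COLOR_RGB2HSV)
m=(g>150); m=cv2.morphologyEx(m.astype(np.uint8),cv2.MORPH_OPEN,np.ones((3,3),np.uint8))
m=comp(m,u)
f,e,h=boxfit(p,m,(x,y,np.radians(t)),z0,z1);print(m.sum(),f[:2].round(4),np.degrees(f[2]).round(2),'err',e)
v=im.copy();cv2.polylines(v,[np.int32(h.round())],True,(255,0,0),1);c=h[:,0].mean(0).astype(int)
v=v[max(0,c[1]-75):c[1]+75,max(0,c[0]-100):c[0]+100,::-1];cv2.imwrite('pics/'+tag+'_fit.png',cv2.resize(v,None,fx=3.5,fy=3.5,interpolation=cv2.INTER_NEAREST))
E
python3 plate.py .488 -.043 74 0 .012 a1
```

```text
4.1 [ 0.48857098 -0.02559512  0.20289813] [ 0.10233775  0.69931797 -0.101948    0.70006284]
uv [283.98192267 202.89463465] [159 169 179]
3181 [ 0.4885 -0.042 ] 76.18 err 0.8082509023653104
```

View pics/a1_fit.png

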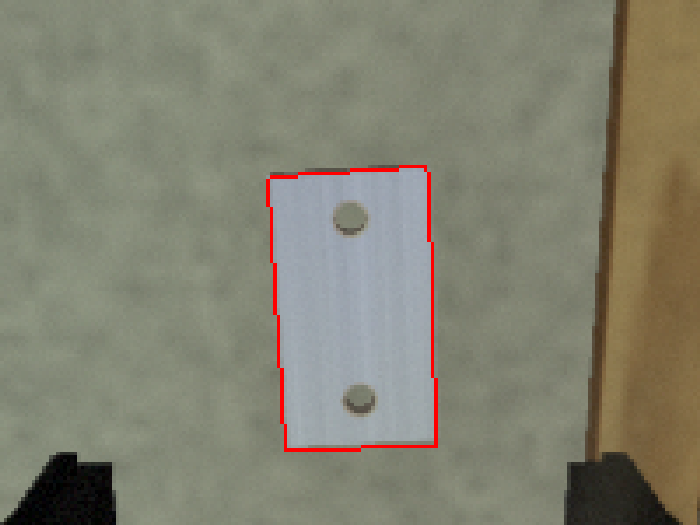

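View pics/a1.png

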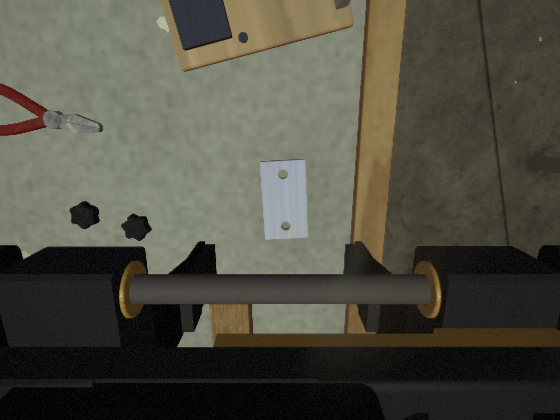

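>>> step_arm(slide=[[0, -0.08, -0.4], [0, -0.164, -0.8], [0, -0.164, -1]], turn=[[0, 0, 0.004], [0, 0, 0.008], [0, 0, 0.008]])

```text
time: 4.4
position: [0.4876, -0.0418, 0.1007]
tool_rot: [0.084, 0.703, -0.084, 0.702]
ft_force: [-0.3, -0.1, -0.7]
grip_width: 0.0696
```

>>> step_arm(slide=[[0, 0, -0.4], [0, 0, -0.75], [0, 0, -0.92], [0, 0, -1], [0, 0, -1], [0, 0, -1]], turn=[[0, 0, 0], [0, 0, 0], [0, 0, 0], [0, 0, 0], [0, 0, 0], [0, 0, 0]])

```text
time: 5.0
position: [0.4889, -0.0426, 0.0033]
tool_rot: [0.084, 0.701, -0.085, 0.703]
ft_force: [0.8, 0.7, -0.5]
grip_width: 0.0697
```

```bash
cat > st.py <<'E'
from h import *
from scipy.spatial.transform import Rotation as R
o=get_obs();M=R.from_quat(o['tool_rot']).as_matrix()
print(o['time'],o['position'].round(4) if hasattr(o['position'],'round') else o['position'],'jawheading',np.degrees(np.arctan2(M[1,2],M[0,2])).round(2),'x',M[:,0].round(4),'F',np.round(o['ft_force'],1),'g',o['grip_width'])
E
python3 st.py
```

```text
5.0 [ 0.4889 -0.0426  0.0033] jawheading -13.71 x [ 1.8e-03 -5.0e-04 -1.0e+00] F [ 0.8  0.7 -0.5] g 0.06969162256292145
```

>>> step_arm(slide=[[0, 0, 0], [0, 0, 0], [0, 0, 0], [0, 0, 0], [0, 0, 0], [0, 0, 0]], turn=[[0, 0, 0], [0, 0, 0], [0, 0, 0], [0, 0, 0], [0, 0, 0], [0, 0, 0]], jaw=0.4, newtons=30)

```text
time: 5.6
position: [0.4885, -0.0433, 0.0032]
tool_rot: [0.085, 0.701, -0.085, 0.703]
ft_force: [-0.4, -0.2, 6.2]
grip_width: 0.0494
```

```bash
python3 st.py
```

```text
5.6 [ 0.4885 -0.0433  0.0032] jawheading -13.79 x [ 1.5e-03 -4.0e-04 -1.0e+00] F [-0.4 -0.2  6.2] g 0.04944128151692136
```

>>> step_arm(slide=[[0, 0, 0.15], [0, 0.1, 0.5], [-0.05, 0.4, 0.8], [-0.1, 0.8, 0.8], [-0.12, 1, 0.8]], turn=[[0, 0, 0], [0, 0, 0], [0, 0, 0.01], [0, 0, 0.02], [0, 0, 0.0306]])

```text
time: 6.1
position: [0.4747, 0.059, 0.0833]
tool_rot: [0.016, 0.707, -0.016, 0.707]
ft_force: [-0.8, 0.0, -2.3]
grip_width: 0.0496
```

>>> step_arm(slide=[[-0.06, 0.4, 0], [-0.124, 0.8, 0], [-0.124, 1, 0]], turn=[[0, 0, 0], [0, 0, 0], [0, 0, 0]])

```text
time: 6.4
position: [0.4611, 0.1593, 0.0821]
tool_rot: [0.016, 0.708, -0.016, 0.706]
ft_force: [1.1, 0.1, -1.6]
grip_width: 0.0497
```

>>> step_arm(slide=[[0, 0.15, -0.1], [0, 0.219, -0.25], [0, 0.219, -0.35], [0, 0.219, -0.4], [0, 0.219, -0.4]], turn=[[0, 0, 0], [0, 0, 0], [0, 0, 0], [0, 0, 0], [0, 0, 0]])

```text
time: 6.9
position: [0.4628, 0.1782, 0.0417]
tool_rot: [0.017, 0.708, -0.018, 0.706]
ft_force: [0.4, -0.4, -2.1]
grip_width: 0.0496
```

```bash
python3 st.py; python3 - <<'E'
from h import *
p=vision.camera('wrist');save(p,'w3.png')
p=vision.camera('scene');save(p,'s3.png')
E
```

```text
6.9 [0.4628 0.1782 0.0417] jawheading -2.81 x [-2.4e-03 -5.0e-04 -1.0e+00] F [ 0.4 -0.4 -2.1] g 0.04962919273137275
```

View pics/w3.png

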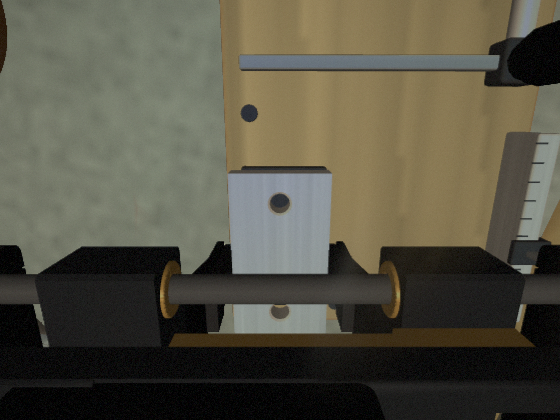

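View pics/s3.png

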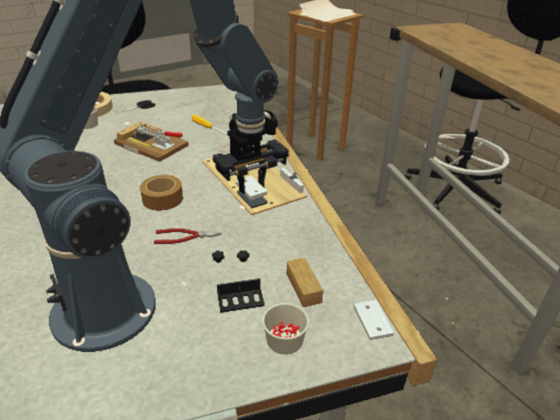

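```bash
python3 - <<'E'
from h import *
im=cv2.imread('pics/w3.png')[150:290,200:360];cv2.imwrite('pics/w3z.png',cv2.resize(im,None,fx=4.2,fy=4.2,interpolation=cv2.INTER_NEAREST))
p=vision.camera('wrist');np.save('w3.npy',p,allow_pickle=True)
for uv in ((229.5,172),(331,171.5),(328,280),(233,280)): print('plate',uv,at_z(p,uv,.0505).round(4))
for uv in ((243.5,166.5),(327,166.5)): print('pad',uv,at_z(p,uv,.018).round(4))
# expected
t=np.radians(87.2);L=np.array([np.cos(t),np.sin(t)]);W=np.array([L[1],-L[0]])
for j in(-1,1): print('exp pad',(np.array([.4642,.1798])+L*.045+j*W*.025).round(4), proj(p,(*(np.array([.4642,.1798])+L*.045+j*W*.025),.018)))
E
```

```text
plate (229.5, 172) [0.4412 0.2279 0.0505]
plate (331, 171.5) [0.4897 0.2258 0.0505]
plate (328, 280) [0.4878 0.1686 0.0505]
plate (233, 280) [0.4379 0.171  0.0505]
pad (243.5, 166.5) [0.4442 0.2261 0.018 ]
pad (327, 166.5) [0.4924 0.2237 0.018 ]
exp pad [0.4414 0.226 ] [238.68574851 166.90388332]
exp pad [0.4914 0.2235] [325.24625822 166.95725006]
```

View pics/w3z.png

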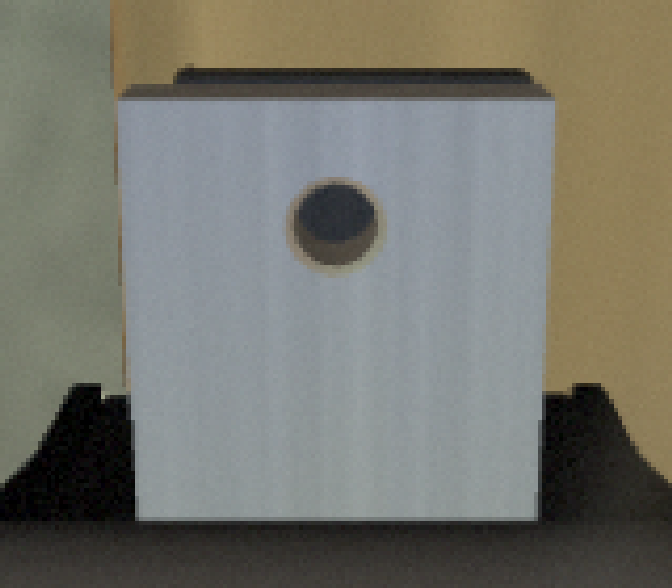

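```bash
python3 - <<'E'
from h import *
p=np.load('w3.npy',allow_pickle=True).item()
a=[at_z(p,u,.0505) for u in ((228.2,173.1),(332.0,173.1))];b=[at_z(p,u,.0385) for u in ((228.2+2,170.5),(329.5,170.5))];c=[at_z(p,u,.010) for u in ((241.4,166.2),(326.6,166.2))]
t=np.radians(87.2);L=np.array([np.cos(t),np.sin(t)]);W=np.array([L[1],-L[0]])
for n,q in (('top',a),('bot',b),('pad',c)): 
    m=(q[0]+q[1])/2;d=q[1]-q[0];print(n,m[:2].round(4),'along',m[:2]@L,'across',m[:2]@W,'w',np.hypot(*d[:2]),'ang',np.degrees(np.arctan2(d[1],d[0])))
print(np.array([.4642,.1798])@L+.045,np.array([.4642,.1798])@W)
E
```

```text
top [0.4654 0.2262] along 0.24870012725601912 across 0.45375439640218856 w 0.04976148276800486 ang -2.7641366060461623
bot [0.4652 0.2257] along 0.24819357877681628 across 0.4536363829751857 w 0.05120395245806321 ang -2.7643643334438806
pad [0.4676 0.224 ] along 0.24661968448157767 across 0.45613970425616435 w 0.051294163845232915 ang -2.7647388222558393
0.24726140663311347 0.4548626203446424
```

>>> step_arm(slide=[[0.018, -0.016, -0.1], [0.018, -0.016, -0.16], [0.018, -0.016, -0.16]], turn=[[0, 0, 0], [0, 0, 0], [0, 0, 0]])

```text
time: 7.35
position: [0.4648, 0.1769, 0.0257]
tool_rot: [0.017, 0.708, -0.017, 0.706]
ft_force: [-1.0, -0.5, -2.1]
grip_width: 0.0495
```

```bash
python3 st.py; python3 - <<'E'
from h import *
p=vision.camera('wrist');np.save('w4.npy',p,allow_pickle=True)
im=p['image'][150:290,200:360,::-1];cv2.imwrite('pics/w4z.png',cv2.resize(im,None,fx=5,fy=4.2,interpolation=cv2.INTER_NEAREST))
E
```

```text
7.35 [0.4648 0.1769 0.0257] jawheading -2.79 x [-1.8e-03 -3.0e-04 -1.0e+00] F [-1.  -0.5 -2.1] g 0.049492859900939754
```

View pics/w4z.png

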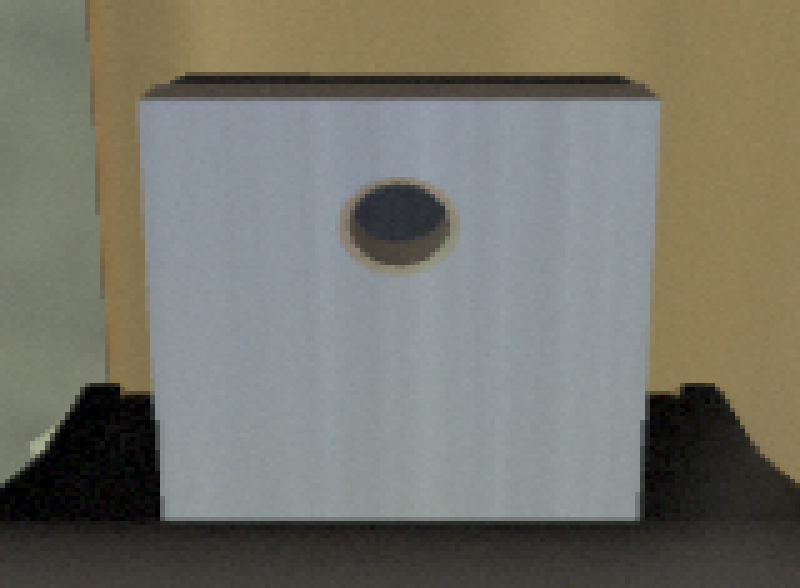

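```bash
python3 - <<'E'
from h import *
p=np.load('w4.npy',allow_pickle=True).item()
t=np.radians(87.2);L=np.array([np.cos(t),np.sin(t)]);W=np.array([L[1],-L[0]])
a=[at_z(p,u,.0345) for u in ((227.8,173.4),(332.,173.4))];c=[at_z(p,u,.010) for u in ((236.8,167.7),(325.3,167.7))]
for n,q in (('top',a),('pad',c)):
    m=(q[0]+q[1])/2;d=q[1]-q[0];print(n,m[:2].round(4),'along',m[:2]@L,'across',m[:2]@W,'w',np.hypot(*d[:2]))
# predicted pad corners if flush with plate
for z in (.0225,.018,.010): print(z,[((proj(p,(*q[:2],z))-[200,150])*[5,4.2]).round(1) for q in a])
E
```

```text
top [0.4664 0.2249] along 0.2474205425530707 across 0.45486557190854837 w 0.049666942440808895
pad [0.467  0.2242] along 0.24676068842264728 across 0.4554693306307672 w 0.048705337472920114
0.0225 [array([157.4,  83.1]), array([641.9,  83. ])]
0.018 [array([163.6,  77.9]), array([635.8,  77.9])]
0.01 [array([173.9,  69.3]), array([625.6,  69.3])]
```

>>> step_arm(slide=[[0.003, -0.005, -0.02], [0.003, -0.005, -0.04], [0.003, -0.005, -0.046], [0.003, -0.005, -0.046]], turn=[[0, 0, 0], [0, 0, 0], [0, 0, 0], [0, 0, 0]])

```text
time: 7.8
position: [0.4656, 0.1768, 0.0219]
tool_rot: [0.017, 0.707, -0.017, 0.707]
ft_force: [0.3, 0.4, -1.3]
grip_width: 0.0496
```

```bash
python3 st.py
```

```text
7.8 [0.4656 0.1768 0.0219] jawheading -2.76 x [-1.e-04 -0.e+00 -1.e+00] F [ 0.3  0.4 -1.3] g 0.0495725341041961
```

>>> step_arm(slide=[[0, -0.002, -0.009], [0, -0.002, -0.009]], turn=[[0, 0, 0], [0, 0, 0]])

```text
time: 8.0
position: [0.4657, 0.1767, 0.0213]
tool_rot: [0.017, 0.707, -0.017, 0.707]
ft_force: [0.1, 0.4, -0.3]
grip_width: 0.0494
```

>>> step_arm(slide=[[0, 0, 0], [0, 0, 0]], turn=[[0, 0, 0], [0, 0, 0]], jaw=0.7)

```text
time: 8.2
position: [0.4659, 0.1766, 0.0212]
tool_rot: [0.017, 0.707, -0.017, 0.707]
ft_force: [-0.7, -0.1, 0.6]
grip_width: 0.0577
```

>>> step_arm(slide=[[0, 0, 0.2], [0, 0, 0.6], [0, 0, 1], [0, 0, 1]], turn=[[0, 0, 0], [0, 0, 0], [0, 0, 0], [0, 0, 0]])

```text
time: 8.6
position: [0.4692, 0.1772, 0.1255]
tool_rot: [0.018, 0.703, -0.016, 0.711]
ft_force: [1.7, -0.6, 0.2]
grip_width: 0.0609
```

```bash
python3 plate.py .4645 .1795 87.2 .010 .030 p5
```

```text
8.65 [0.46764627 0.17688932 0.12353308] [ 0.0174048   0.70455065 -0.01665255  0.70924478]
uv [273.63766059 209.38298837] [150 157 165]
235134 [0.4696 0.2059] 87.23 err 227.26440553352674
```

View pics/p5_fit.png

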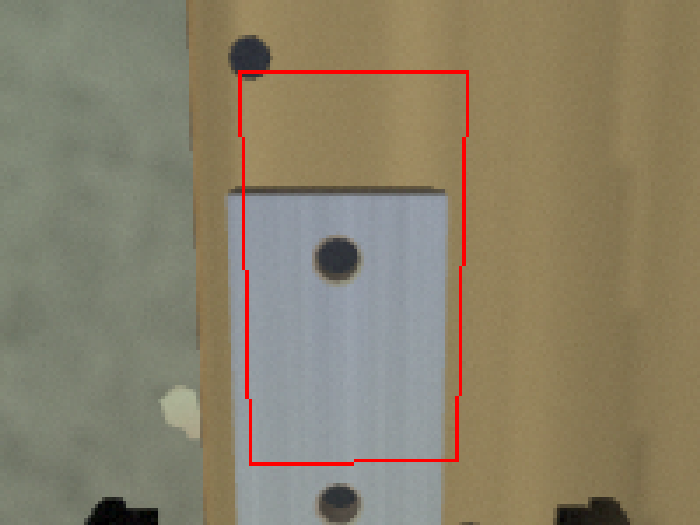

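>>> step_arm(slide=[[0, -0.3, 0.2], [0, -0.6, 0.4], [0, -0.6, 0.6], [0, -0.6, 0.6]], turn=[[0, 0, 0], [0, 0, 0], [0, 0, 0], [0, 0, 0]], jaw=0.8)

```text
time: 9.05
position: [0.4667, 0.1159, 0.1819]
tool_rot: [0.018, 0.706, -0.018, 0.708]
ft_force: [1.4, -0.1, 0.4]
grip_width: 0.0692
```

```bash
sed -i 's/^m=(g>150).*/m=((g>115)\&(hls[...,1]<40)\&~((hls[...,0]>25)\&(hls[...,0]<90)))|(g>150); m=cv2.morphologyEx(m.astype(np.uint8),cv2.MORPH_OPEN,np.ones((3,3),np.uint8))/' plate.py; python3 plate.py .4645 .1795 87.2 .018 .030 p6; python3 - <<'E'
from h import *
p=np.load('p6.npy',allow_pickle=True).item();u=proj(p,(.4645,.1795,.03)).astype(int)
v=p['image'][max(0,u[1]-60):u[1]+60,u[0]-70:u[0]+70,::-1];cv2.imwrite('pics/p6z.png',cv2.resize(v,None,fx=5,fy=5,interpolation=cv2.INTER_NEAREST))
E
```

```text
9.1 [0.46580445 0.11624848 0.18081319] [ 0.0174125   0.70665427 -0.01733873  0.70713218]
uv [274.40552971 130.81543896] [142 150 163]
4943 [0.4649 0.1798] 87.28 err 0.2610620105630785
```

View pics/p6z.png

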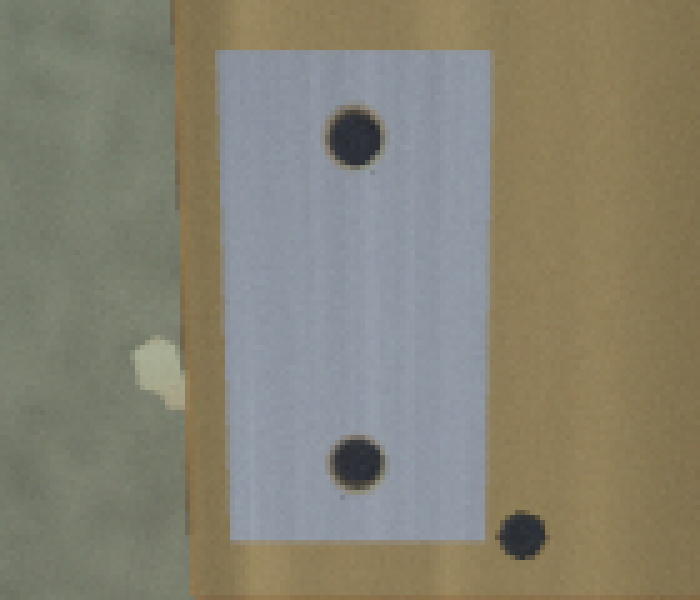

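>>> step_arm(slide=[[0, -0.45, 0.1], [0, -0.9, 0.2], [0, -1, 0.2]], turn=[[0, 0, -0.015], [0, 0, -0.03], [0, 0, -0.049]])

```text
time: 9.4
position: [0.466, 0.0139, 0.2003]
tool_rot: [0.127, 0.696, -0.128, 0.695]
ft_force: [0.6, 0.6, 0.1]
grip_width: 0.0696
```

>>> step_arm(slide=[[0, -0.45, 0], [0, -0.9, 0], [0, -1, 0]], turn=[[0, 0, 0], [0, 0, 0], [0, 0, 0]])

```text
time: 9.7
position: [0.4657, -0.0865, 0.1994]
tool_rot: [0.126, 0.696, -0.127, 0.695]
ft_force: [0.0, 0.1, 0.2]
grip_width: 0.0697
```

>>> step_arm(slide=[[0, -0.45, 0], [0, -0.9, 0], [0, -1, 0]], turn=[[0, 0, 0], [0, 0, 0], [0, 0, 0]])

```text
time: 10.0
position: [0.4661, -0.1866, 0.1996]
tool_rot: [0.126, 0.696, -0.126, 0.696]
ft_force: [0.5, 0.1, -0.1]
grip_width: 0.0699
```

>>> step_arm(slide=[[-0.1, -0.45, 0], [-0.2, -0.9, 0], [-0.2, -1, 0], [-0.2, -1, 0], [-0.2, -1, 0]], turn=[[0, 0, 0], [0, 0, 0], [0, 0, 0], [0, 0, 0], [0, 0, 0]])

```text
time: 10.5
position: [0.4452, -0.2811, 0.2]
tool_rot: [0.126, 0.697, -0.124, 0.695]
ft_force: [0.3, -0.2, -0.1]
grip_width: 0.0697
```

```bash
python3 st.py; python3 plate.py .446 -.3255 69.5 0 .012 b1
```

```text
10.5 [ 0.4452 -0.2811  0.2   ] jawheading -20.36 x [-0.0021  0.0032 -1.    ] F [ 0.3 -0.2 -0.1] g 0.06965014417040694
10.55 [ 0.44535091 -0.2808961   0.20018879] [ 0.12553428  0.69682744 -0.12387127  0.69521836]
uv [294.81691235 224.96948967] [173 182 188]
3166 [ 0.4459 -0.3264] 70.16 err 0.589839567114354
```

View pics/b1_fit.png

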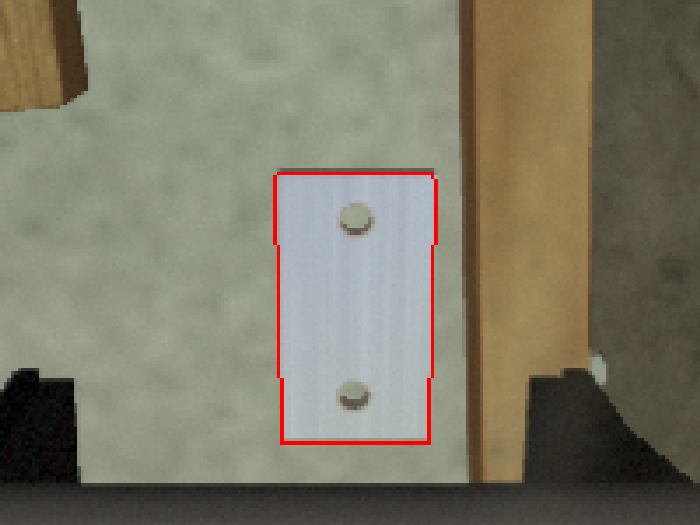

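View pics/b1.png

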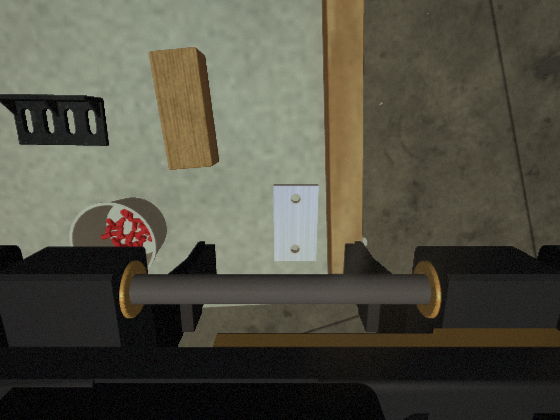

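>>> step_arm(slide=[[0, -0.3, -0.3], [0.006, -0.455, -0.7], [0.006, -0.455, -1], [0.006, -0.455, -1]], turn=[[0, 0, 0.0014], [0, 0, 0.0014], [0, 0, 0.0014], [0, 0, 0.0014]])

```text
time: 10.95
position: [0.4442, -0.3247, 0.0973]
tool_rot: [0.124, 0.699, -0.119, 0.694]
ft_force: [-0.2, 1.3, 0.5]
grip_width: 0.0695
```

>>> step_arm(slide=[[0, 0, -0.4], [0, 0, -0.75], [0, 0, -0.92], [0, 0, -0.97], [0, 0, -0.97], [0, 0, -0.97]], turn=[[0, 0, 0], [0, 0, 0], [0, 0, 0], [0, 0, 0], [0, 0, 0], [0, 0, 0]])

```text
time: 11.55
position: [0.4473, -0.3292, 0.0057]
tool_rot: [0.121, 0.696, -0.122, 0.697]
ft_force: [0.2, -0.7, 0.1]
grip_width: 0.0697
```

```bash
python3 st.py
```

```text
11.55 [ 0.4473 -0.3292  0.0057] jawheading -19.85 x [ 0.0018 -0.0019 -1.    ] F [ 0.2 -0.7  0.1] g 0.06965983392782182
```

Slightly off; nudge to the plate's centre, then close.

>>> step_arm(slide=[[-0.012, 0.025, -0.02], [-0.012, 0.025, -0.02]], turn=[[0, 0, 0], [0, 0, 0]])

```text
time: 11.75
position: [0.4451, -0.3262, 0.003]
tool_rot: [0.122, 0.696, -0.122, 0.697]
ft_force: [0.8, 0.3, 0.1]
grip_width: 0.0696
```

>>> step_arm(slide=[[0, 0, 0], [0, 0, 0], [0, 0, 0], [0, 0, 0], [0, 0, 0], [0, 0, 0]], turn=[[0, 0, 0], [0, 0, 0], [0, 0, 0], [0, 0, 0], [0, 0, 0], [0, 0, 0]], jaw=0.4, newtons=30)

```text
time: 12.35
position: [0.4453, -0.3268, 0.0022]
tool_rot: [0.122, 0.696, -0.122, 0.697]
ft_force: [1.1, -0.1, 1.9]
grip_width: 0.0495
```

```bash
python3 st.py
```

```text
12.35 [ 0.4453 -0.3268  0.0022] jawheading -19.91 x [ 6.e-04 -6.e-04 -1.e+00] F [ 1.1 -0.1  1.9] g 0.04946070407188211
```

>>> step_arm(slide=[[0, 0, 0.15], [0, 0.1, 0.5], [0, 0.4, 0.9], [0, 0.8, 1], [0, 1, 1]], turn=[[0, 0, 0], [0, 0, 0], [0, 0, 0.01], [0, 0, 0.02], [0, 0, 0.03]])

```text
time: 12.85
position: [0.4444, -0.2238, 0.1046]
tool_rot: [0.055, 0.705, -0.055, 0.705]
ft_force: [0.5, 0.9, -2.9]
grip_width: 0.0498
```

>>> step_arm(slide=[[0, 0.45, 0], [0.1, 0.9, 0], [0.1, 1, 0]], turn=[[0, 0, 0.01], [0, 0, 0.0177], [0, 0, 0.0177]])

```text
time: 13.15
position: [0.4534, -0.1218, 0.1026]
tool_rot: [0.016, 0.708, -0.014, 0.706]
ft_force: [0.1, 1.0, -2.0]
grip_width: 0.0492
```

>>> step_arm(slide=[[0, 0.45, 0], [0, 0.9, 0], [0.0, 1, 0]], turn=[[0, 0, 0], [0, 0, 0], [0, 0, 0]])

```text
time: 13.45
position: [0.4529, -0.0229, 0.1023]
tool_rot: [0.016, 0.708, -0.015, 0.706]
ft_force: [-1.1, 0.3, -2.2]
grip_width: 0.0493
```

>>> step_arm(slide=[[0, 0.45, 0], [0.1, 0.9, 0], [0.1, 1, 0]], turn=[[0, 0, 0], [0, 0, 0], [0, 0, 0]])

```text
time: 13.75
position: [0.4661, 0.0762, 0.1026]
tool_rot: [0.016, 0.706, -0.016, 0.708]
ft_force: [0.2, -0.9, -1.7]
grip_width: 0.0495
```

>>> step_arm(slide=[[0, 0.4, 0], [0, 0.75, 0], [0, 0.95, -0.2], [0, 1, -0.4], [0, 1, -0.55], [0, 1, -0.55], [0, 1, -0.55]], turn=[[0, 0, 0], [0, 0, 0], [0, 0, 0], [0, 0, 0], [0, 0, 0], [0, 0, 0], [0, 0, 0]])

```text
time: 14.45
position: [0.4653, 0.1727, 0.0472]
tool_rot: [0.017, 0.707, -0.017, 0.707]
ft_force: [0.3, -0.7, -1.5]
grip_width: 0.0498
```

```bash
python3 st.py; python3 - <<'E'
from h import *
p=vision.camera('wrist');save(p,'w7.png');np.save('w7.npy',p,allow_pickle=True)
cv2.imwrite('pics/w7z.png',cv2.resize(p['image'][130:290,200:360,::-1],None,fx=5,fy=3.7,interpolation=cv2.INTER_NEAREST))
E
```

```text
14.45 [0.4653 0.1727 0.0472] jawheading -2.78 x [-4.e-04 -3.e-04 -1.e+00] F [ 0.3 -0.7 -1.5] g 0.04982179097390608
```

View pics/w7z.png

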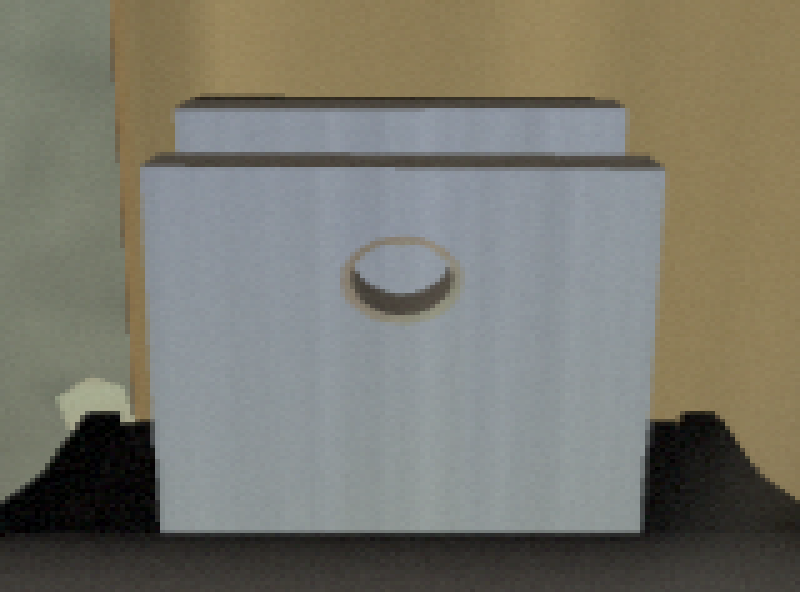

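```bash
cat > cmp.py <<'E'
from h import *
t=np.radians(87.25);L=np.array([np.cos(t),np.sin(t)]);W=np.array([L[1],-L[0]])
def cmp(f,items):
    p=np.load(f,allow_pickle=True).item()
    for n,us,z in items:
        q=[at_z(p,(200+u/5,130+v/3.7),z) for u,v in us];m=(q[0]+q[1])/2;d=q[1]-q[0]
        print(n,m[:2].round(4),'along',(m[:2]@L).round(4),'across',(m[:2]@W).round(4),'w',np.hypot(*d[:2]).round(4),np.degrees(np.arctan2(d[1],d[0])).round(2))
E
python3 -c "
from cmp import *
cmp('w7.npy',(('up',((140,166),(664,169)),.057),('low',((175,107),(626,107)),.030)))"
```

```text
up [0.4672 0.2199] along 0.2421 across 0.4561 w 0.0497 -3.17
low [0.4673 0.2246] along 0.2468 across 0.456 w 0.0497 -2.72
```

>>> step_arm(slide=[[0, 0.03, -0.05], [0, 0.047, -0.11], [0, 0.047, -0.12], [0, 0.047, -0.12]], turn=[[0, 0, 0], [0, 0, 0], [0, 0, 0], [0, 0, 0]])

```text
time: 14.9
position: [0.4648, 0.1783, 0.0349]
tool_rot: [0.017, 0.707, -0.017, 0.707]
ft_force: [-0.2, -0.1, -2.4]
grip_width: 0.0494
```

```bash
python3 st.py; python3 - <<'E'
from h import *
p=vision.camera('wrist');save(p,'w8.png');np.save('w8.npy',p,allow_pickle=True)
cv2.imwrite('pics/w8z.png',cv2.resize(p['image'][130:290,200:360,::-1],None,fx=5,fy=3.7,interpolation=cv2.INTER_NEAREST))
E
```

```text
14.9 [0.4648 0.1783 0.0349] jawheading -2.72 x [-5.e-04 -1.e-04 -1.e+00] F [-0.2 -0.1 -2.4] g 0.04943731624999187
```

View pics/w8z.png

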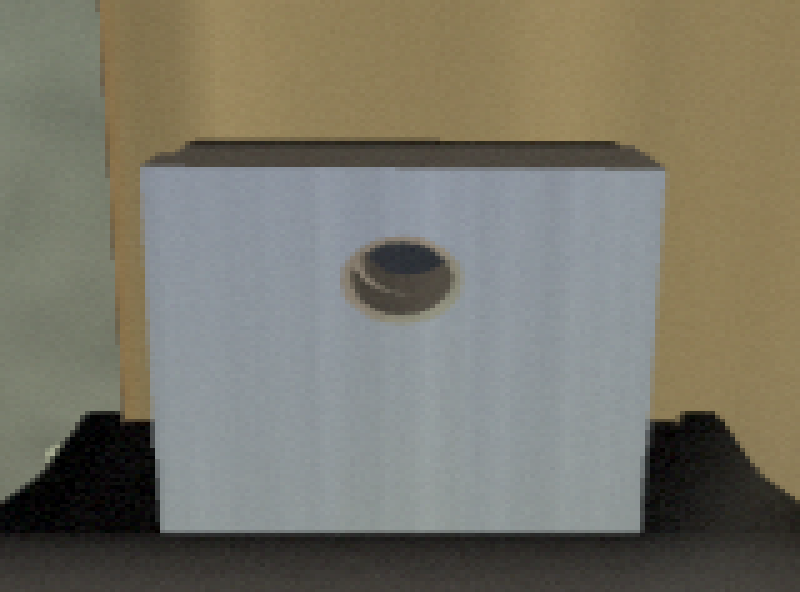

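>>> step_arm(slide=[[0.007, -0.006, -0.01], [0.007, -0.006, -0.02], [0.007, -0.006, -0.02]], turn=[[0, 0, 0], [0, 0, 0], [0, 0, 0]])

```text
time: 15.25
position: [0.4657, 0.1776, 0.033]
tool_rot: [0.017, 0.707, -0.017, 0.707]
ft_force: [0.7, 0.3, -2.3]
grip_width: 0.0496
```

```bash
python3 st.py; python3 - <<'E'
from h import *
p=vision.camera('wrist');save(p,'w9.png');np.save('w9.npy',p,allow_pickle=True)
cv2.imwrite('pics/w9z.png',cv2.resize(p['image'][130:290,200:360,::-1],None,fx=5,fy=3.7,interpolation=cv2.INTER_NEAREST))
E
```

```text
15.25 [0.4657 0.1776 0.033 ] jawheading -2.73 x [-1.e-04 -0.e+00 -1.e+00] F [ 0.7  0.3 -2.3] g 0.04957416772371945
```

View pics/w9z.png

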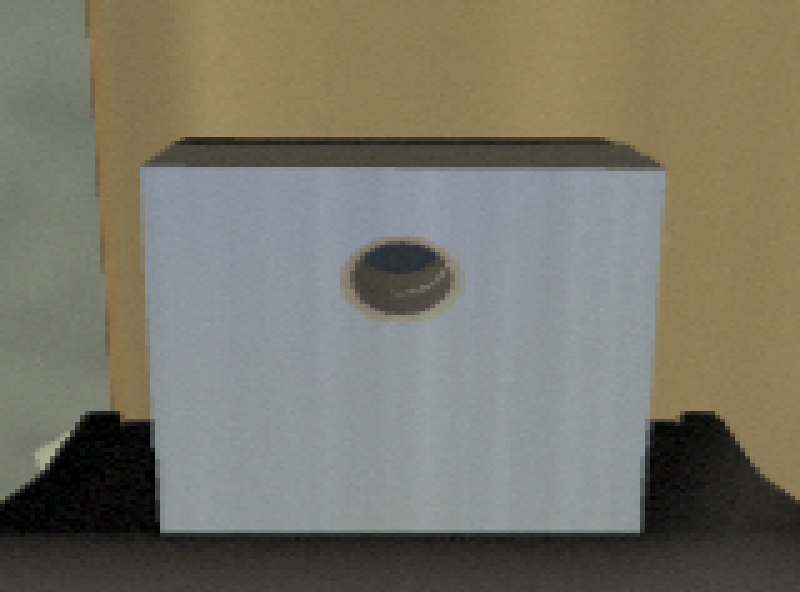

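>>> step_arm(slide=[[-0.003, 0, -0.006], [-0.003, 0, -0.013], [-0.003, 0, -0.013]], turn=[[0, 0, 0], [0, 0, 0], [0, 0, 0]])

```text
time: 15.6
position: [0.4654, 0.1777, 0.0322]
tool_rot: [0.017, 0.707, -0.017, 0.707]
ft_force: [-0.9, -1.1, 3.3]
grip_width: 0.0498
```

```bash
python3 st.py
```

```text
15.6 [0.4654 0.1777 0.0322] jawheading -2.73 x [ 3.e-04 -0.e+00 -1.e+00] F [-0.9 -1.1  3.3] g 0.04975871816788507
```

Landed. Release, rise, and step back for a check view that also covers the grip and mark.

>>> step_arm(slide=[[0, 0, 0], [0, 0, 0]], turn=[[0, 0, 0], [0, 0, 0]], jaw=0.7)

```text
time: 15.8
position: [0.4657, 0.1777, 0.0318]
tool_rot: [0.017, 0.707, -0.017, 0.707]
ft_force: [-1.2, -1.0, -0.4]
grip_width: 0.0577
```

>>> step_arm(slide=[[0, 0, 0.2], [0, 0, 0.6], [0, -0.1, 1], [0, -0.3, 1], [0, -0.6, 1], [0, -0.6, 1], [0, -0.6, 1]], turn=[[0, 0, 0], [0, 0, 0], [0, 0, 0], [0, 0, 0], [0, 0, 0], [0, 0, 0], [0, 0, 0]])

```text
time: 16.5
position: [0.4655, 0.1174, 0.1318]
tool_rot: [0.018, 0.707, -0.017, 0.707]
ft_force: [0.5, -0.6, -0.7]
grip_width: 0.0611
```

```bash
python3 st.py; python3 plate.py .4647 .1797 87.2 .018 .042 p10; python3 - <<'E'
from h import *
p=np.load('p10.npy',allow_pickle=True).item();u=proj(p,(.4645,.1795,.042)).astype(int)
v=p['image'][max(0,u[1]-80):u[1]+70,u[0]-80:u[0]+80,::-1];cv2.imwrite('pics/p10z.png',cv2.resize(v,None,fx=4,fy=4,interpolation=cv2.INTER_NEAREST))
E
```

```text
16.5 [0.4655 0.1174 0.1318] jawheading -2.84 x [-0.e+00  4.e-04 -1.e+00] F [ 0.5 -0.6 -0.7] g 0.06113651719702461
16.55 [0.46539623 0.11787901 0.13161283] [ 0.01725287  0.7069836  -0.01699391  0.7068152 ]
uv [275.77284264 134.79143761] [143 150 163]
7610 [0.4645 0.18  ] 86.96 err 0.3387517391185878
```

View pics/p10z.png

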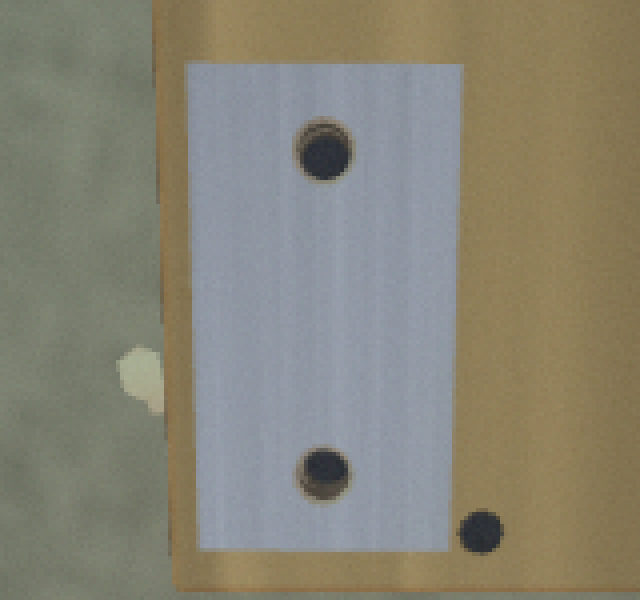

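View pics/p10.png

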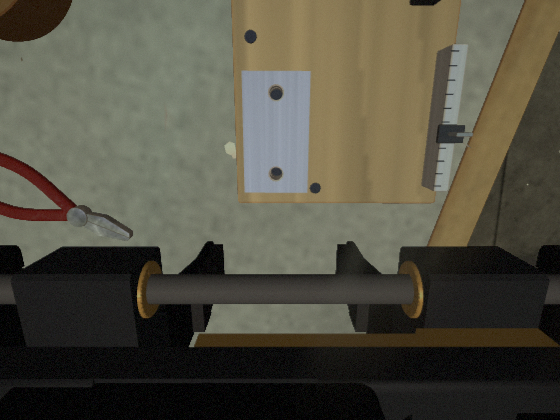

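```bash
python3 - <<'E'
from h import *
p=np.load('w2.npy',allow_pickle=True).item()
im=p['image'];u=proj(p,(.567,.272,.1)).astype(int);print(u)
c=cv2.resize(im[max(0,u[1]-50):u[1]+120,u[0]-60:u[0]+60,::-1],None,fx=4.5,fy=3.5,interpolation=cv2.INTER_NEAREST);cv2.imwrite('pics/g2.png',c)
m=im.max(-1)<70;m=comp(m,u);ys,xs=np.where(m);print(m.sum(),xs.mean(),ys.mean(),xs.min(),xs.max(),ys.min(),ys.max())
E
```

```text
[328  91]
505 327.1148514851485 95.36633663366337 315 340 83 107
```

View pics/g2.png

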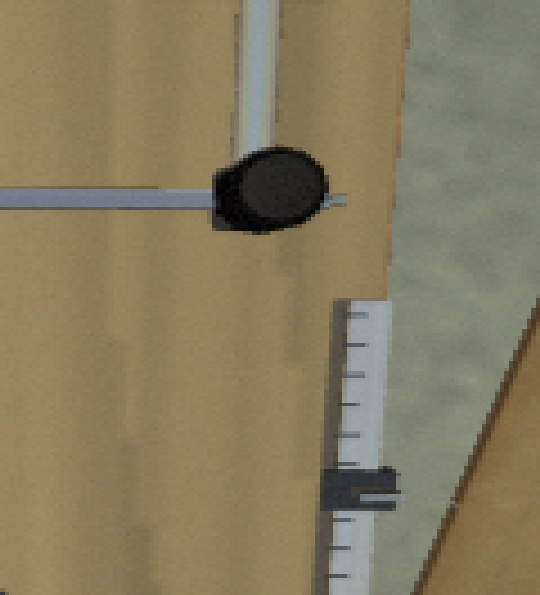

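```bash
python3 - <<'E'
from h import *
p=np.load('w2.npy',allow_pickle=True).item()
t=np.radians(87.2);L=np.array([np.cos(t),np.sin(t)]);W=np.array([L[1],-L[0]]);P=np.array([.4642,.1798])
for n,uv,z in (('grip',(331.3,94.4),.1),('ptr',(344.9,98.2),.051),('mark',(268+358/4.5,41+497/3.5),.053),('markout',(268+400/4.5,41+497/3.5),.053)):
    q=at_z(p,uv,z)[:2];print(n,q.round(4),'W',((q-P)@W).round(4),'L',((q-P)@L).round(4))
E
```

```text
grip [0.57   0.2689] W 0.1014 L 0.0941
ptr [0.5925 0.2678] W 0.1238 L 0.0941
mark [0.5961 0.1738] W 0.132 L 0.0004
markout [0.607  0.1733] W 0.1429 L 0.0005
```

>>> step_arm(slide=[[0.05, 0.0, 0.3], [0.15, 0.2, 0.5], [0.3, 0.4, 0.5], [0.4, 0.6, 0.5], [0.5, 0.75, 0.5], [0.6, 0.9, 0.5], [0.7, 1, 0.5]], turn=[[0, 0, -0.0235], [0, 0, -0.047], [0, 0, -0.0705], [0, 0, -0.094], [0, 0, -0.1175], [0, 0, -0.141], [0, 0, -0.1645]], jaw=0.6)

```text
time: 17.25
position: [0.5351, 0.22, 0.1812]
tool_rot: [0.365, 0.606, -0.365, 0.605]
ft_force: [-0.3, 0.2, 0.2]
grip_width: 0.0522
```

>>> step_arm(slide=[[0.1, 0.2, 0], [0.2, 0.3, 0], [0.3, 0.4, 0], [0.333, 0.51, -0.2], [0.333, 0.51, -0.3], [0.333, 0.51, -0.3]], turn=[[0, 0, -0.0235], [0, 0, -0.047], [0, 0, -0.0705], [0, 0, -0.0853], [0, 0, -0.0853], [0, 0, -0.0853]])

```text
time: 17.85
position: [0.5663, 0.2689, 0.1492]
tool_rot: [-0.509, -0.49, 0.512, -0.488]
ft_force: [0.0, -0.5, -0.8]
grip_width: 0.0521
```

```bash
python3 st.py; python3 - <<'E'
from h import *
p=vision.camera('wrist');save(p,'w11.png');np.save('w11.npy',p,allow_pickle=True)
for q in ((.5687,.2689,.1),(.5917,.2678,.051),(.5961,.1738,.053)): print(proj(p,q))
E
```

```text
17.85 [0.5663 0.2689 0.1492] jawheading -92.45 x [-0.0058 -0.0017 -1.    ] F [ 0.  -0.5 -0.8] g 0.05205358479801767
[278.18585264 225.67865597]
[278.41267148 179.79457339]
[395.33754144 169.92241911]
```

View pics/w11.png

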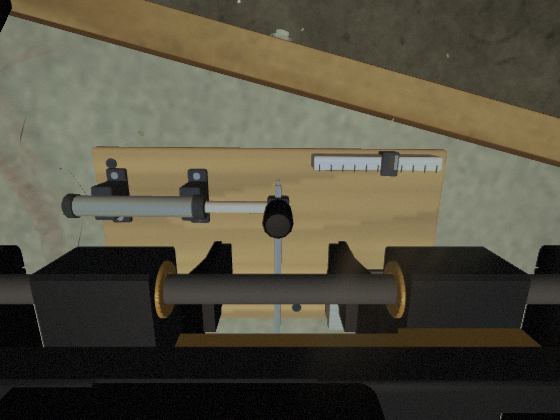

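>>> step_arm(slide=[[0.01, 0, -0.3], [0.015, 0, -0.6], [0.015, 0, -0.8], [0.015, 0, -0.83], [0.015, 0, -0.83]], turn=[[0, 0, -0.001], [0, 0, -0.001], [0, 0, -0.001], [0, 0, -0.001], [0, 0, -0.001]])

```text
time: 18.4
position: [0.5702, 0.2684, 0.0689]
tool_rot: [-0.513, -0.487, 0.513, -0.487]
ft_force: [-0.6, -0.7, 1.1]
grip_width: 0.0518
```

```bash
python3 st.py; python3 - <<'E'
from h import *
p=vision.camera('wrist');save(p,'w12.png')
E
```

```text
18.4 [0.5702 0.2684 0.0689] jawheading -93.0 x [-5.e-04 -2.e-04 -1.e+00] F [-0.6 -0.7  1.1] g 0.051788119870395104
```

View pics/w12.png

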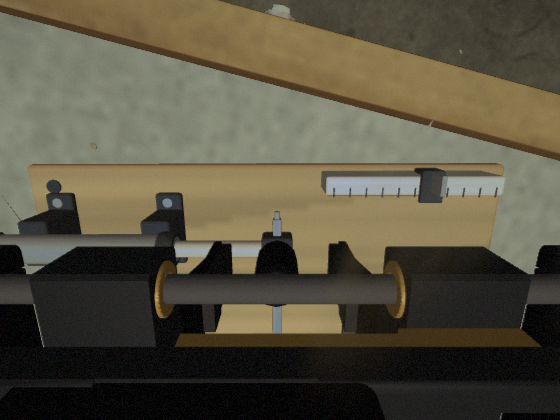

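>>> step_arm(slide=[[-0.012, 0, -0.02], [-0.012, 0, -0.02], [-0.012, 0, -0.02], [-0.012, 0, -0.02], [-0.012, 0, -0.02], [-0.012, 0, -0.02], [-0.012, 0, -0.02], [-0.012, 0, -0.02]], turn=[[0, 0, 0], [0, 0, 0], [0, 0, 0], [0, 0, 0], [0, 0, 0], [0, 0, 0], [0, 0, 0], [0, 0, 0]], jaw=0.1, newtons=45)

```text
time: 19.25
position: [0.5693, 0.2693, 0.0672]
tool_rot: [0.513, 0.487, -0.513, 0.487]
ft_force: [0.0, 3.9, 3.1]
grip_width: 0.0208
```

```bash
python3 st.py
```

```text
19.25 [0.5693 0.2693 0.0672] jawheading -93.02 x [ 9.e-04  1.e-03 -1.e+00] F [0.  3.9 3.1] g 0.02079559594152222
```

>>> step_arm(slide=[[-0.005, -0.1, 0], [-0.013, -0.25, 0], [-0.02, -0.4, 0], [-0.028, -0.55, 0], [-0.034, -0.7, 0], [-0.041, -0.82, 0], [-0.044, -0.89, 0], [-0.044, -0.89, 0], [-0.044, -0.89, 0]], turn=[[0, 0, 0], [0, 0, 0], [0, 0, 0], [0, 0, 0], [0, 0, 0], [0, 0, 0], [0, 0, 0], [0, 0, 0], [0, 0, 0]])

```text
time: 20.15
position: [0.5648, 0.1808, 0.0671]
tool_rot: [0.514, 0.487, -0.513, 0.486]
ft_force: [-0.0, 7.8, 3.4]
grip_width: 0.0208
```

```bash
python3 st.py; python3 - <<'E'
from h import *
p=vision.camera('wrist');save(p,'w13.png');np.save('w13.npy',p,allow_pickle=True)
cv2.imwrite('pics/w13z.png',cv2.resize(p['image'][150:260,210:350,::-1],None,fx=5.5,fy=5.4,interpolation=cv2.INTER_NEAREST))
for t in ('pointer_tip','mark_tip'):
    for r in vision.spot_point(p,t)[:2]: print(t,r['p'],r['centre'],at_z(p,r['centre'],.051))
E
```

```text
20.15 [0.5648 0.1808 0.0671] jawheading -93.1 x [ 8.0e-04  2.6e-03 -1.0e+00] F [-0.   7.8  3.4] g 0.020778999141145817
pointer_tip 0.64 [282.8, 211.3] [0.58675283 0.1770968  0.051     ]
mark_tip 0.96 [284.5, 196.1] [0.59560268 0.17568688 0.051     ]
```

View pics/w13z.png

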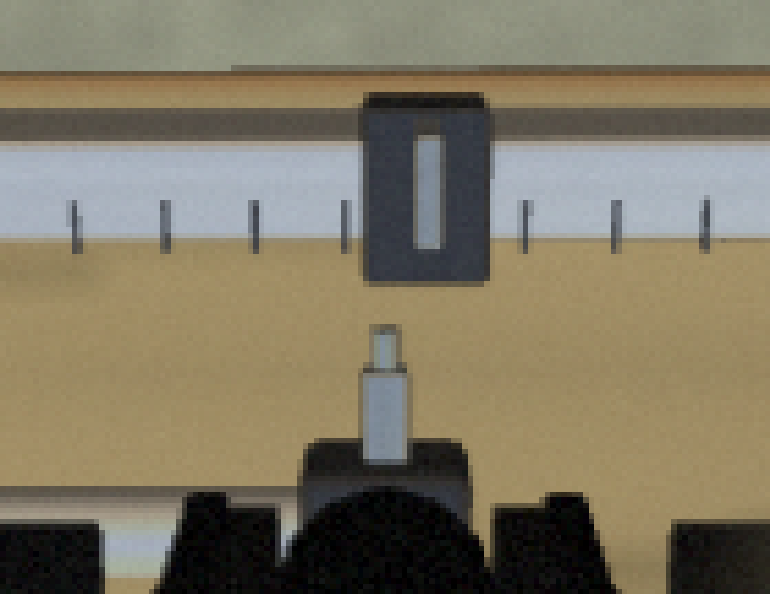

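>>> step_arm(slide=[[-0.001, -0.02, 0], [-0.002, -0.042, 0], [-0.002, -0.042, 0], [-0.002, -0.042, 0], [-0.002, -0.042, 0]], turn=[[0, 0, 0], [0, 0, 0], [0, 0, 0], [0, 0, 0], [0, 0, 0]])

```text
time: 20.8
position: [0.5646, 0.1771, 0.0672]
tool_rot: [0.514, 0.487, -0.512, 0.486]
ft_force: [0.9, 7.8, 3.0]
grip_width: 0.0208
```

```bash
cat > look.py <<'E'
import sys
from h import *
t=sys.argv[1]
p=vision.camera('wrist');save(p,t+'.png');np.save(t+'.npy',p,allow_pickle=True)
cv2.imwrite('pics/'+t+'z.png',cv2.resize(p['image'][170:250,230:340,::-1],None,fx=7,fy=7,interpolation=cv2.INTER_NEAREST))
im=p['image'].max(-1).astype(int)
for r in (185,190,193,211,214,218,222,226,230): print(r,im[r,268:302])
E
python3 st.py; python3 look.py w14
```

```text
20.8 [0.5646 0.1771 0.0672] jawheading -93.07 x [ 0.001   0.0027 -1.    ] F [0.9 7.8 3. ] g 0.020824800390215392
185 [190 125  65  64  66  68  64  65  65  68  73 130 155 153 155 109  67  63
  65  67  67  68  69  60  79 177 189 193 189 190 192 191 191 190]
190 [191 130  69  66  67  68  65  65  63  65  76 134 154 151 150 107  70  66
  68  67  63  65  68  60  78 181 192 195 192 195 168  90 184 194]
193 [166 113  67  65  66  72  65  70  64  67  74 133 150 156 150 110  67  66
  66  64  68  70  68  61  70 162 168 169 171 171 117  73 162 170]
211 [157 159 159 158 157 160 158 158 160 119 104  85 101  99 113 154 159 159
 157 155 160 159 160 160 159 157 159 159 158 157 157 158 158 156]
214 [158 160 157 156 155 155 159 158 157 130 139 158 144 131 116 152 159 155
 155 157 158 157 156 155 155 158 154 156 156 156 154 155 157 158]
218 [154 153 150 154 156 157 156 140  76  74  92 112 110  93  75  68 148 155
 153 152 151 153 153 152 153 152 153 155 152 156 155 156 151 153]
222 [158 153 158 157 157 155 154 120 131 155 151 148 151 153 156 130 127 152
 154 158 158 156 154 155 157 155 156 155 157 155 157 158 157 157]
226 [158 157 158 160 157 160 157 120 127 154 151 148 152 154 153 134 127 155
 161 162 160 158 156 157 157 160 162 157 159 159 160 161 156 159]
230 [162 158 160 159 161 160 158 121 129 153 151 150 151 152 155 131 129 156
 160 161 160 162 161 163 161 160 160 161 161 159 156 161 161 160]
```

View pics/w14z.png

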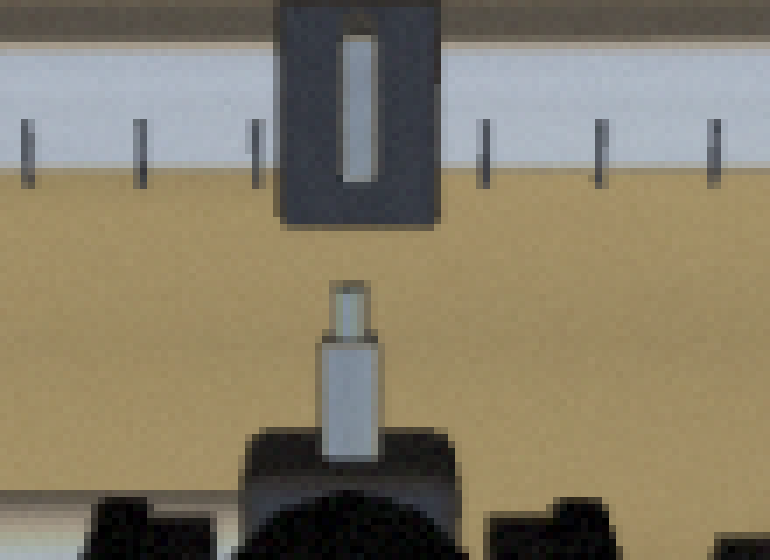

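>>> step_arm(slide=[[0, -0.0065, 0], [0, -0.0065, 0], [0, -0.0065, 0]], turn=[[0, 0, 0], [0, 0, 0], [0, 0, 0]])

```text
time: 21.15
position: [0.5646, 0.1765, 0.0672]
tool_rot: [0.514, 0.487, -0.512, 0.486]
ft_force: [-0.1, 8.1, 3.2]
grip_width: 0.0208
```

```bash
python3 st.py; python3 look.py w15; python3 - <<'E'
from h import *
for n in ('scene','top'):
    p=vision.camera(n);save(p,n+'15.png')
    cv2.imwrite('pics/'+n+'15z.png',cv2.resize(p['image'][(100 if n=='scene' else 130):350,(140 if n=='scene' else 100):440,::-1],None,fx=2,fy=2,interpolation=cv2.INTER_CUBIC))
E
```

```text
21.15 [0.5646 0.1765 0.0672] jawheading -93.07 x [ 9.0e-04  2.9e-03 -1.0e+00] F [-0.1  8.1  3.2] g 0.020773134741430777
185 [125  65  62  65  69  68  64  68  67  72 132 157 159 152 126  73  66  63
  70  68  66  66  66  54 179 193 189 193 194 192 192 193 191 192]
190 [125  67  61  66  69  65  64  65  64  74 134 149 152 150 127  67  66  65
  69  69  65  66  64  49 181 193 191 194 192 165  89 182 194 192]
193 [140  71  66  64  68  64  61  63  66  72 130 149 154 145 128  73  65  62
  66  62  65  67  62  50 161 171 171 171 169 146  84 162 168 171]
211 [160 160 161 157 160 161 159 157 158 124 107  86 100  99 112 152 159 160
 162 158 160 158 158 155 160 157 158 157 156 157 157 157 158 156]
214 [157 155 160 160 156 158 152 159 158 130 140 157 147 132 115 151 155 158
 157 159 153 157 156 158 154 157 154 155 156 157 156 156 156 156]
218 [154 154 154 155 155 155 151 135  77  71  92 111 110  95  73  68 149 153
 156 154 153 156 156 157 153 152 154 153 152 154 152 151 155 152]
222 [156 157 157 154 158 157 157 123 130 157 150 149 151 154 155 132 126 154
 155 157 159 156 154 158 157 155 157 156 156 156 155 157 154 155]
226 [160 162 162 160 162 159 160 122 130 154 149 147 151 153 154 135 127 154
 156 159 158 158 159 160 160 161 160 159 158 156 160 161 157 160]
230 [159 161 160 161 159 163 160 121 130 150 152 149 152 154 153 133 129 156
 161 163 159 157 161 160 160 159 160 161 160 159 161 159 161 160]
```

View pics/w15z.png

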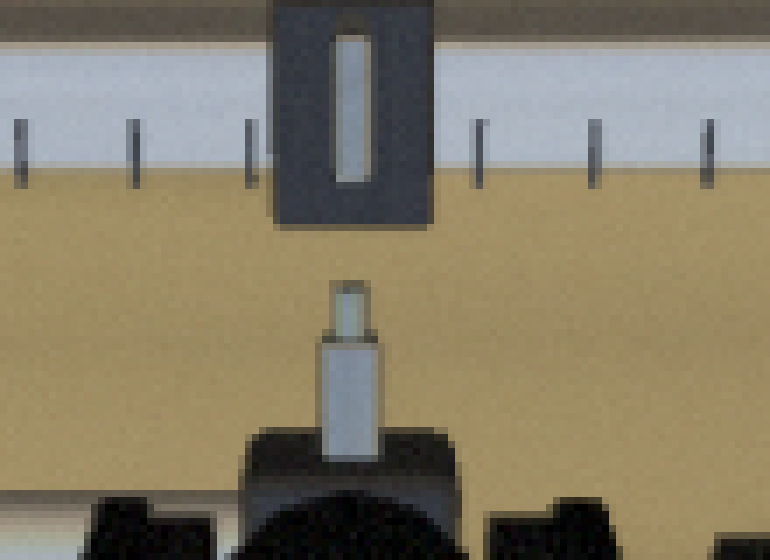

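View pics/scene15z.png

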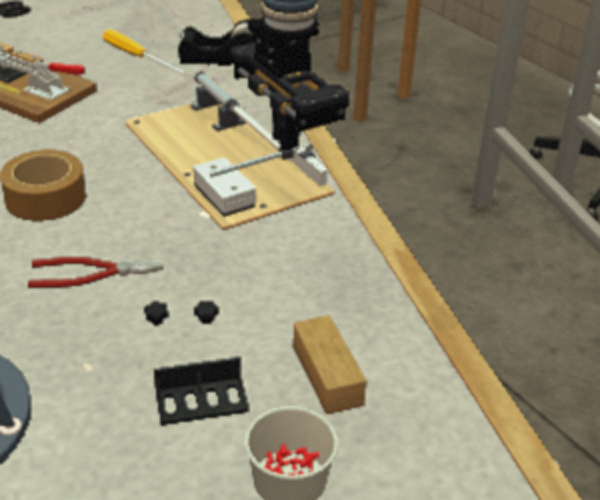

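View pics/w15.png

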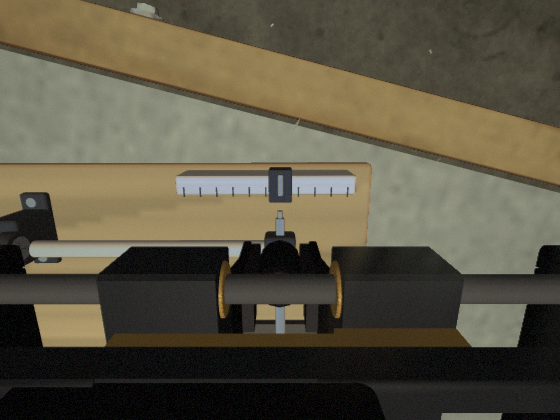

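```bash
python3 st.py; python3 -c "
from h import *
print(hand_in())"
```

```text
21.3 [0.5646 0.1765 0.0672] jawheading -93.07 x [ 9.0e-04  2.9e-03 -1.0e+00] F [-0.1  7.5  3.3] g 0.020729176524287064
the job is handed in; nothing more can be done
None
```

Both plates are stacked on the pad, and the rod is pulled out about 93 mm to the mark. I handed the job in at 21.3 s while still holding the rod against its spring.

- **Stack:** the last wrist-camera fits put both plates within about 0.7 mm and 0.3° of the pad. No pad edge showed from above. In the last scene picture the feeler passes over the pile.
- **Pointer:** in the last wrist picture the pointer lines up with the blade's centre to within about 0.3 mm.
- **Hold:** the grip opening read 20.8 mm at 45 N, with about 8 N along the rod.
- **Wooden block and tub:** I never touched them, and they look unmoved in the last picture. I did not re-measure their positions.

One measurement disagreed. The first plate sat about 2 mm further along the jaws than the first fit predicted. I corrected the aim for both placements from close-up views before letting go. No checks failed.

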